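Tip the tall bead jar over, lift it from the rinse tub and upend it on the drying peg

TASK

Take the tall square jar, which stands mouth up in the grey rinse tub, and put it to dry upside down over the free wooden peg, its rim flat on the stand: lower it all the way down before you let go. It is an unbreakable plastic jar, so you may tip it over in the tub to get hold of it for turning. Leave the squat jar standing in the tub, and do not disturb the jar already drying on the other peg or the jar, cup and screwdriver on the bench.

Things in the scene. Friction and masses are not known exactly. Their poses are not given: they have to be found in the camera images.
- tall_jar: the tall square white plastic jar, 60 x 60 mm outside, 115 mm high, wall 4 mm, base 5 mm thick, open at the top (mouth 52 x 52 mm), about 0.2 kg. Origin at the centre of the outside of its base; z points from the base to the mouth, x and y are square to its flat sides. It starts standing upright in the tub, in the half nearer the robot
- tall_jar_mouth (a point): centre of the tall jar's mouth, in the plane of its rim (115 mm from the base along the jar's z)
- tub: grey open plastic tub, 280 (x) x 360 (y) x 50 mm high, walls and floor 5 mm thick, fixed. Origin at the centre of its underside on the table
- squat_jar: square white plastic jar of the same section (60 x 60 mm), only 65 mm high, standing mouth up in the tub beside the tall one. Origin at the centre of its base, z up
- lid: white round lid, 64 mm across and 14 mm high, lying in the far part of the tub; it may be touched. Origin at the centre of its underside
- free_stand_seat (a point): the free drying stand: a fixed round wooden disc 124 mm across and 12 mm thick with an upright round peg in its middle, 24 mm thick, rising 70 mm above the disc, its tip tapered. This point is the centre of the disc's upper face, at the foot of the peg
- used_stand_seat (a point): same point of the second, identical drying stand, which carries the drying jar
- drying_jar: square white plastic jar, 60 x 60 x 90 mm high, already standing upside down over the peg of the second stand. Origin at the centre of its rim on the disc, z up
- bead_jar: closed round glass jar, 68 mm across, 100 mm high, standing on the bench beyond the stands. Origin at the centre of its underside
- tin_cup: steel cup, 76 mm across the rim, 85 mm high, standing on the bench beyond the stands. Origin at the centre of its underside
- screwdriver: screwdriver 180 mm long lying on the bench beyond the stands. Origin under its middle

How it is judged:
On the way, in this order (a step that is already met when the one before it is completed fails the run):
1. the tall jar is held and lifted out of the tub (contact force between tall_jar and the fingers above 0.5 N and height (world z) of each of tall_jar, tall_jar_mouth above 0.09 m), for 0.1 s.
2. still held by the fingers, it is lowered upside down over the free peg until its rim rests on the stand (angle between tall_jar's own z axis and vertical above 3 rad and horizontal distance between tall_jar_mouth and free_stand_seat below 0.028 m and z of tall_jar_mouth in the frame of free_stand_seat below 0.006 m and contact force between tall_jar and the fingers above 0.5 N), for 0.1 s.
At the end, for the whole second after the job is handed in: The tall jar rests, released, upside down over the free peg: within 0.14 rad of vertical, mouth centre within 28 mm of the peg axis, rim within 6 mm of the disc. Squat jar upright on the tub floor and drying jar upright on its stand, both within 0.1 rad (angle between tall_jar's own z axis and vertical above 3 rad and horizontal distance between tall_jar_mouth and free_stand_seat below 0.028 m and z of tall_jar_mouth in the frame of free_stand_seat below 0.006 m and linear speed of tall_jar below 0.02 m/s and angle between each of squat_jar, drying_jar's own z axis and vertical below 0.1 rad and z of squat_jar in the frame of tub below 0.015 m); the robot touches nothing.
It fails at once if the squat jar is knocked over or shifted by more than 40 mm (angle between squat_jar's own z axis and vertical above 0.5 rad or distance of squat_jar from where it was at the start of the episode above 0.04 m).
It fails at once if the drying jar is shifted by more than 15 mm (distance of drying_jar from where it was at the start of the episode above 0.015 m).
It fails at once if the bead jar, cup or screwdriver on the bench is shifted by more than 20 mm (distance of any of bead_jar, tin_cup, screwdriver from where it was at the start of the episode above 0.02 m).
It also fails if it takes over 54 s, if anything falls off the work surface, if the arm or the gripper's body presses on something with over 40 N, if the wrist force passes 120 N, or if a joint passes its speed limit or range.

ROBOT

A 7-joint arm with a two-finger parallel gripper is mounted at the origin on the work surface. World frame = base frame: x ahead of the robot, y to its left, z up, the work surface at z = 0. Lengths are in m, angles in rad, forces in N, time in s.
With the tool pointing down it reaches from about 0.4 to 0.85 m from the base axis. Payload 10.4 kg.
Tool frame: the origin (TCP) lies between the finger pads; the fingertips stand manip.tip_extent ahead of it and the grasp point (between the pads) lies 6 mm ahead of it (manip.tip_extent is the distance from the TCP to the fingertips, in m); z points along the fingers, y is the line along which they close (so a half turn about z gives the same grasp; the last joint's range is limited). The gripper opens to 85 mm and grips with 20 to 120 N. Pads are 22 mm wide; open, the fingers measure 114 mm over their backs; the gripper's body (76 mm by 85 mm) begins 54 mm behind the grasp point. The pads swing forward as they close: fully open they stand 13 mm farther back than shut.
Start: joints at [1.282, 0.332, -0.065, 1.46, 0.022, 1.35, -0.088], TCP at [0.164, -0.603, 0.256] pointing down, gripper open.
Joint ranges: [-2.6, 2.6], [-0.5, 2.12], [-1.47, 1.34], [0.16, 2.42], [-1.27, 4.41], [0.06, 2.06], [-2.6, 2.6]. Speed limits (rad/s): [2.22, 2.22, 2.79, 2.79, 3.14, 3.14, 3.14].

INTERFACE

Orientations are given as a unit quaternion [x, y, z, w].
In Python, from workcell import get_obs, optics, workorder, manip gives the robot as it stands.
- The arm moves only by the tool jog_arm, never from a script. Its argument "increments" is a list of rows, each a list of 7 numbers: the shift along the tool's x, y, z in m, then the turn, a rotation vector about the tool's x, y, z in rad, then the opening, from -1 (shut) to 1 (fully open). A call has 1 to 5 rows; each row is the pose to reach, as a shift and turn from the pose commanded when the call began, along the tool's axes at that moment; what a row does not reach only later rows make up. A row lasts 1/12 s, in which the tool goes at most 41.7 mm and 7.16 degrees, less where a joint would pass 70% of its speed; a pose out of reach is approached as far as the arm can. A call with a gripper value outside its range is refused whole. The fingers move at their own pace and stop on an object; "grip_force" is the grip in N (left out, the last holds). Time passes only in rows, so rows that repeat a pose let the fingers close. It gives the time, the measured TCP pose, the force, the opening and the grip force at its end, in the units of the state.
- get_obs(): the state, without advancing time (a new reading comes with each control period).
- optics.camera(name): name is "scene" or "top" or "wrist"; returns a dict with "color" (400x640x3 uint8, red, green, blue), "depth" (400x640 float32, m along the optical axis (not along the pixel's ray), 0 where there is no reading), "K" (3x3 intrinsics, pixels), "R" (3x3) and "t" (3): a world point X has camera coordinates R X + t. Camera axes: x right, y down, z forward; pixel columns grow to the right and rows downward; lengths in m; the calibration is good to about 2 mm. The wrist camera is an equidistant fisheye: a pixel r from the principal point sees the ray r / f radians off the axis. A picture is of the moment at which its call begins.
- workorder.hand_in(): hands the job in; it is judged then, once.
The state is a dict: "clock": time; "joint_pos": joint angles; "joint_velocities": joint speeds; "tau": joint torques, N m; "position": TCP position; "ee_rot": TCP orientation; "ft_force": force on the tool from outside, world axes, zero at the start; "torque": the same for the moment, N m; "grip_width": opening from 0.0 (shut) to 1.0 (fully open); "grasp_force": force on a finger pad.
Only numpy, scipy, OpenCV 4.12 (cv2) and the standard library are available. Lean on these libraries where they do the work, as an engineer would, in place of code of your own. Each camera call takes 0.05 s, during which the arm holds its last target. There are 200 camera calls.

## Working session

There is one attempt and no reset: what is moved stays moved. The work goes in short steps, Python scripts to look and compute and a tool call to move; the robot and the scene stay as the last step left them, time stands still between calls to the robot, and variables do not carry over. Pictures are saved under pics/ and viewed, at most 10 in all, crops included, and the job is handed in when it is done.

Besides the shell and the picture viewer there is one more tool, called after "Emit:" as name(argument=value, ...), one argument or row to a line, values as JSON. jog_arm: Moves the arm, as the interface text tells. Its arguments: {"type":"object","properties":{"increments":{"type":"array"},"grip_force":{"type":"number"}},"required":["increments"]}

```bash
mkdir -p pics
python3 - <<'E'
from workcell import get_obs, optics, manip
import cv2,numpy as np
print(get_obs()); print(manip.tip_extent)
for n in("top","scene"):
    c=optics.camera(n); cv2.imwrite(f"pics/{n}0.png",c["color"][:,:,::-1]); np.savez(f"pics/{n}0.npz",**c)
    print(n,c["K"],c["R"],c["t"])
E
```

```text
{'clock': 0.0, 'joint_pos': array([ 1.28242485,  0.33285582, -0.06468945,  1.4609398 ,  0.02162157,
        1.34990168, -0.08847345]), 'joint_velocities': array([ 0.00144925, -0.00031389, -0.00088704,  0.00101753, -0.000877  ,
       -0.00156571, -0.00011566]), 'tau': array([-4.84853645e-04, -6.25444221e+01,  4.87659022e-02, -3.91618359e+01,
        1.62424886e-02,  9.73668764e-03, -3.77758454e-06]), 'position': array([ 0.16405327, -0.60273323,  0.25552664]), 'ee_rot': array([ 9.91180629e-01,  1.32515901e-01, -1.37890488e-04, -6.90649410e-04]), 'ft_force': array([ 0.5251523 , -0.29333498, -0.07356751]), 'torque': array([-0.00173466,  0.00064732, -0.02581653]), 'grasp_force': 0.0, 'grip_width': 0.9997216484173057}
0.025
top [[433.62139433   0.         319.67206693]
 [  0.         433.62139433 185.81777429]
 [  0.           0.           1.        ]] [[-0.00860029 -0.99986189 -0.01422088]
 [-0.9946538   0.01001729 -0.10277872]
 [ 0.10290698  0.01326092 -0.99460258]] [-0.06415991  0.66011509  1.13202393]
scene [[401.24534802   0.         313.28444088]
 [  0.         401.24534802 200.93392285]
 [  0.           0.           1.        ]] [[ 0.5989692   0.80074558  0.00651278]
 [ 0.49207588 -0.36163914 -0.79188286]
 [-0.63174142  0.47751823 -0.61063829]] [-0.31578035 -0.2630484   1.54171691]
```

View pics/top0.png

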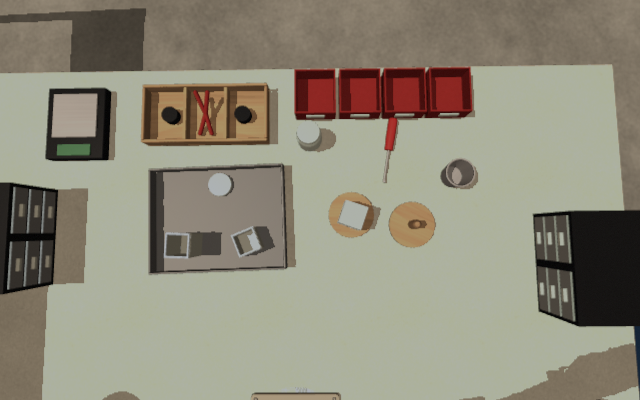

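View pics/scene0.png

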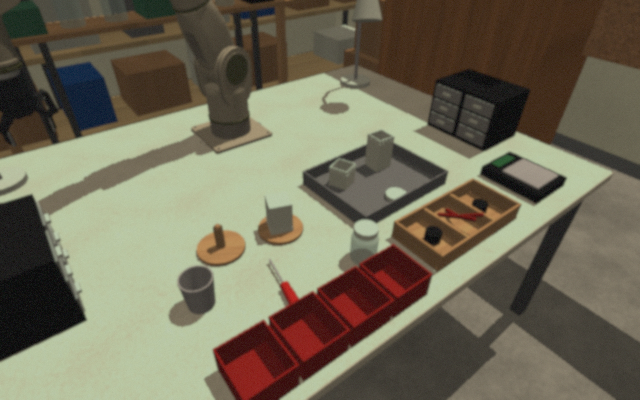

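The top view shows the tub with jars at (177,245) and (247,241), the lid at (220,184), the used stand at (351,214) and the free stand at (412,224), with its peg tip at about (417,225). In the scene view the tall jar is the right-hand one at (378,150), which is the left one in the top view. Next I'll get the poses from depth.

```bash
cat > h.py <<'E'
import numpy as np
def cloud(c):
    d=c["depth"]; v,u=np.mgrid[:400,:640]; K=c["K"]
    P=np.stack([(u-K[0,2])/K[0,0]*d,(v-K[1,2])/K[1,1]*d,d],-1)
    W=(P-c["t"])@c["R"]; W[d==0]=np.nan; return W
E
python3 - <<'E'
import numpy as np,cv2
from h import cloud
W=cloud(np.load("pics/top0.npz")); S=cloud(np.load("pics/scene0.npz"))
def box(n,u0,u1,v0,v1,z0,z1):
    P=W[v0:v1,u0:u1].reshape(-1,3); P=P[(P[:,2]>z0)&(P[:,2]<z1)]
    r=cv2.minAreaRect(P[:,:2].astype(np.float32)) if len(P)>4 else None
    print(n,len(P),"min",P.min(0).round(3),"max",P.max(0).round(3),"med",np.median(P,0).round(3),np.round(r[0],4),np.round(r[1],3),r[2])
box("left jar",155,200,225,265,.1,.2)
box("right jar",225,270,222,262,.055,.2)
box("tubfloor",160,280,170,265,-.01,.02)
box("tubrim",140,295,160,280,.04,.053)
box("lid",200,240,165,200,.012,.04)
box("dry",325,380,190,240,.06,.2)
box("disc",380,440,195,255,.008,.02)
box("peg",395,435,205,245,.06,.2)
box("useddisc",325,377,190,240,.008,.02)
box("bead",290,325,118,155,.05,.2)
box("cup",440,480,150,190,.06,.2)
def sb(n,x0,x1,y0,y1,z0,z1):
    P=S.reshape(-1,3);P=P[(P[:,0]>x0)&(P[:,0]<x1)&(P[:,1]>y0)&(P[:,1]<y1)&(P[:,2]>z0)&(P[:,2]<z1)]
    print("scene",n,len(P),P.min(0).round(3),P.max(0).round(3),np.median(P,0).round(3), np.round(cv2.minAreaRect(P[:,:2].astype(np.float32))[0],4))
sb("tall",.4,.62,.3,.42,.1,.13)
sb("disc",.4,.7,-.35,-.13,.008,.02); sb("peg",.4,.7,-.35,-.13,.05,.1)
E
```

```text
left jar 307 min [0.477 0.251 0.1  ] max [0.54  0.314 0.126] med [0.507 0.287 0.117] [0.5082 0.2832] [0.062 0.062] 88.2778549194336
right jar 214 min [0.477 0.083 0.055] max [0.553 0.16  0.077] med [0.515 0.122 0.069] [0.5146 0.1215] [0.062 0.062] 22.265260696411133
tubfloor 10094 min [ 0.451  0.042 -0.003] max [0.71  0.374 0.02 ] med [0.589 0.197 0.006] [0.5807 0.2078] [0.333 0.259] 89.88861846923828
tubrim 1234 min [0.432 0.021 0.04 ] max [0.721 0.389 0.053] med [0.558 0.251 0.049] [0.5768 0.2055] [0.281 0.362] 1.8803606033325195
lid 497 min [0.628 0.149 0.012] max [0.714 0.256 0.04 ] med [0.672 0.204 0.019] [0.677  0.2065] [0.105 0.087] 83.309814453125
dry 592 min [ 0.543 -0.19   0.065] max [ 0.616 -0.116  0.108] med [ 0.58  -0.154  0.102] [ 0.5803 -0.1537] [0.06 0.06] 70.62932586669922
disc 1494 min [ 0.496 -0.388  0.008] max [ 0.618 -0.257  0.02 ] med [ 0.555 -0.315  0.012] [ 0.5568 -0.3208] [0.122 0.129] 2.3383026123046875
peg 77 min [ 0.544 -0.327  0.062] max [ 0.567 -0.305  0.088] med [ 0.555 -0.316  0.079] [ 0.5558 -0.316 ] [0.021 0.023] 86.32190704345703
useddisc 957 min [ 0.524 -0.215  0.008] max [ 0.644 -0.092  0.019] med [ 0.586 -0.148  0.012] [ 0.5842 -0.1533] [0.123 0.12 ] 89.8840560913086
bead 562 min [ 0.76  -0.075  0.051] max [ 0.823 -0.009  0.107] med [ 0.787 -0.042  0.1  ] [ 0.7913 -0.0409] [0.067 0.062] 68.38774871826172
cup 308 min [ 0.65  -0.468  0.06 ] max [ 0.723 -0.393  0.092] med [ 0.69  -0.443  0.081] [ 0.6866 -0.4307] [0.073 0.074] 46.878902435302734
scene tall 101 [0.477 0.3   0.1  ] [0.538 0.315 0.124] [0.502 0.309 0.113] [0.5078 0.3075]
scene disc 1457 [ 0.491 -0.35   0.008] [ 0.698 -0.13   0.02 ] [ 0.58  -0.281  0.014] [ 0.5828 -0.2502]
scene peg 531 [ 0.538 -0.329  0.05 ] [ 0.618 -0.135  0.1  ] [ 0.601 -0.177  0.075] [ 0.5581 -0.2246]
```

The tall jar is the left one, at (0.508, 0.283) and square to the tub. The squat jar is at (0.515, 0.122), the peg at (0.556, -0.316). I'll tip the tall jar over in +x and grasp it lying down, so first I move toward the tub.

Emit:
jog_arm(
  increments=[
    [0.17,-0.06,-0.03,0,0,0,1],
    [0.17,-0.06,-0.03,0,0,0,1],
    [0.17,-0.06,-0.03,0,0,0,1],
    [0.17,-0.06,-0.03,0,0,0,1],
    [0.17,-0.06,-0.03,0,0,0,1],
  ],
)

```text
clock: 0.52
position: [0.3183, -0.4962, 0.2872]
ee_rot: [0.991, 0.136, 0.001, -0.0]
ft_force: [0.9, 0.4, 0.1]
grip_width: 1.001
grasp_force: 0.0
```

Emit:
jog_arm(
  increments=[
    [0.16,-0.06,-0.02,0,0,0,-1],
    [0.16,-0.06,-0.02,0,0,0,-1],
    [0.16,-0.06,-0.02,0,0,0,-1],
    [0.16,-0.06,-0.02,0,0,0,-1],
    [0.16,-0.06,-0.02,0,0,0,-1],
  ],
)

```text
clock: 0.93
position: [0.4578, -0.3937, 0.3068]
ee_rot: [0.99, 0.138, 0.002, -0.001]
ft_force: [0.7, 0.7, 0.2]
grip_width: 0.3
grasp_force: 0.0
```

```bash
cat >> h.py <<'E'
import json
def log():
    from workcell import get_obs
    o=get_obs(); open("log.txt","a").write(json.dumps([list(o["joint_pos"]),list(o["position"]),list(o["ee_rot"])])+"\n")
    print("t",round(o["clock"],2),"q",o["joint_pos"].round(3),"p",o["position"].round(4),"r",o["ee_rot"].round(4),"f",o["ft_force"].round(1),"g",round(o["grip_width"],3),round(o["grasp_force"],1)); return o
E
python3 -c "from h import *;log()"
```

```text
t 0.93 q [ 0.855  0.278 -0.273  1.431  0.071  1.441 -0.711] p [ 0.4578 -0.3937  0.3068] r [ 0.9905  0.1376  0.0018 -0.0011] f [0.7 0.7 0.2] g 0.3 0.0
```

Emit:
jog_arm(
  increments=[
    [0.04,-0.165,0,0,0,0,-1],
    [0.04,-0.165,0,0,0,0,-1],
    [0.04,-0.165,0,0,0,0,-1],
    [0.04,-0.165,0,0,0,0,-1],
    [0.04,-0.165,0,0,0,0,-1],
  ],
)

```text
clock: 1.35
position: [0.4472, -0.2231, 0.3068]
ee_rot: [0.991, 0.137, 0.0, -0.001]
ft_force: [1.4, 1.0, 0.5]
grip_width: 0.002
grasp_force: 0.0
```

```bash
python3 -c "from h import *;log()"
```

```text
t 1.35 q [ 0.741  0.053 -0.381  1.688  0.019  1.405 -0.938] p [ 0.4472 -0.2231  0.3068] r [ 9.906e-01  1.369e-01  4.000e-04 -5.000e-04] f [1.4 1.  0.5] g 0.002 0.0
```

Emit:
jog_arm(
  increments=[
    [0.04,-0.165,0,0,0,0,-1],
    [0.04,-0.165,0,0,0,0,-1],
    [0.04,-0.165,0,0,0,0,-1],
    [0.04,-0.165,0,0,0,0,-1],
    [0.04,-0.165,0,0,0,0,-1],
  ],
)

```text
clock: 1.77
position: [0.4414, -0.0536, 0.3067]
ee_rot: [0.991, 0.137, 0.0, -0.0]
ft_force: [-0.1, 0.7, 0.4]
grip_width: 0.005
grasp_force: 0.0
```

```bash
python3 -c "from h import *;log()"
```

```text
t 1.77 q [ 0.597 -0.074 -0.541  1.802 -0.039  1.403 -1.232] p [ 0.4414 -0.0536  0.3067] r [ 9.905e-01  1.372e-01  4.000e-04 -3.000e-04] f [-0.1  0.7  0.4] g 0.005 0.0
```

```bash
cat > kin.py <<'E'
import numpy as np,json,itertools
from scipy.spatial.transform import Rotation as R
from scipy.optimize import least_squares
def fk(q,p,s=None):
    # p: H,a1,L1,a2,L2,a3,D, yaw0, toolyaw0 ; s signs for axes
    s=S if s is None else s
    ax="zyzyzyz"; off=[(0,0,p[0]),(p[1],0,p[2]),(0,0,0),(p[3],0,p[4]),(0,0,0),(p[5],0,p[6])]
    T=R.from_euler("z",p[7]); x=np.zeros(3)
    x=np.array([0,0,p[0]])
    for i in range(7):
        T=T*R.from_euler(ax[i],s[i]*q[i])
        if i==2: x=x+T.apply([p[1],0,p[2]])
        if i==3: x=x+T.apply([p[8],0,0])
        if i==4: x=x+T.apply([p[3],0,p[4]])
        if i==5: x=x+T.apply([p[5],0,p[6]])
    return x,T*R.from_euler("z",p[9])
S=[-1,1,-1,1,-1,1,-1]
def data():
    D=[json.loads(l) for l in open("log.txt")]
    D.append([[1.28242485,.33285582,-.06468945,1.4609398,.02162157,1.34990168,-.08847345],[.16405327,-.60273323,.25552664],[.99118063,.1325159,-.00013789,-.00069065]])
    return D
def res(p,s,D,reg=1e-3):
    r=[]
    for q,x,o in D:
        X,T=fk(q,p,s); r+=list(X-x)+list(.3*(R.from_quat(o).inv()*T).as_rotvec())
    return np.r_[r,reg*np.array([p[1],p[3],p[5],p[8]])]
def fit(signs):
    D=data(); best=None
    for s in signs:
        for y in (0,np.pi/2,np.pi,-np.pi/2):
            f=least_squares(res,[.33,0,.35,0,.35,0,.25,0,0,y],args=(s,D))
            if best is None or f.cost<best[0]: best=(f.cost,s,f.x)
    return best
if __name__=="__main__":
    c,s,p=fit([(-1,1,a,1,b,1,d) for a,b,d in itertools.product((1,-1),repeat=3)])
    print(c,s,p.round(4)); print(np.abs(res(p,s,data())).max()); json.dump([s,list(p)],open("kin.json","w"))
E
python3 kin.py
```

```text
1.0291403142652704e-05 (-1, 1, -1, 1, -1, 1, -1) [-1.8806  0.0034  0.4718 -0.1294  0.4733 -0.0149 -1.8467 -0.0806  0.1818
  1.4901]
0.0037666723730698515
```

Emit:
jog_arm(
  increments=[
    [0.04,-0.165,0,0,0.5,0,-1],
    [0.04,-0.165,0,0,0.5,0,-1],
    [0.04,-0.165,0,0,0.5,0,-1],
    [0.04,-0.165,0,0,0.5,0,-1],
    [0.04,-0.165,0,0,0.5,0,-1],
  ],
)

```text
clock: 2.18
position: [0.4342, 0.1131, 0.3045]
ee_rot: [0.959, 0.131, 0.248, -0.033]
ft_force: [0.4, 0.2, 0.3]
grip_width: -0.001
grasp_force: 0.0
```

```bash
python3 -c "from h import *;log()"
```

```text
t 2.18 q [ 0.466 -0.494 -0.609  2.15  -0.415  0.924 -1.285] p [0.4342 0.1131 0.3045] r [ 0.9594  0.1309  0.2478 -0.0326] f [0.4 0.2 0.3] g -0.001 0.0
```

Emit:
jog_arm(
  increments=[
    [0,-0.1,0,-0.5,0,0,-1],
    [0,-0.1,0,-0.5,0,0,-1],
    [0,-0.1,0,-0.5,0,0,-1],
    [0,-0.1,0,-0.5,0,0,-1],
    [0,-0.1,0,-0.5,0,0,-1],
  ],
)

```text
clock: 2.6
position: [0.41, 0.2087, 0.3075]
ee_rot: [0.945, 0.075, 0.266, 0.173]
ft_force: [0.1, -1.2, 0.3]
grip_width: 0.003
grasp_force: 0.0
```

```bash
python3 -c "from h import *;log()"; python3 kin.py
```

```text
t 2.6 q [ 0.52  -0.467 -1.181  2.003  0.182  1.066 -2.16 ] p [0.41   0.2087 0.3075] r [0.9455 0.0748 0.2655 0.1732] f [ 0.1 -1.2  0.3] g 0.003 0.0
0.000235550523493758 (-1, 1, -1, 1, -1, 1, -1) [ 2.6430e-01  3.6000e-03  4.7670e-01 -1.4300e-02  4.6620e-01 -1.7000e-02
  3.2370e-01 -7.7300e-02  4.6400e-02 -4.7855e+00]
0.011212818321282639
```

```bash
cat > kin2.py <<'E'
from kin import *
import kin
def fk2(q,P): return fk(np.asarray(q)+np.r_[0,P[10:15],0],P[:10],kin.S)
def fit2():
    D=data(); p0=np.r_[json.load(open("kin.json"))[1],np.zeros(5)]
    def r(P):
        o=[]
        for q,x,e in D:
            X,T=fk2(q,P); o+=list(X-x)+list(.3*(R.from_quat(e).inv()*T).as_rotvec())
        return np.r_[o,1e-2*P[10:],2e-3*P[[1,3,5,8]]]
    f=least_squares(r,p0); return f.x,np.abs(r(f.x)[:6*len(D)]).max()
LO=np.array([-2.6,-.5,-1.47,.16,-1.27,.06,-2.6]);HI=np.array([2.6,2.12,1.34,2.42,4.41,2.06,2.6])
def tool(al,m,d,sgn):
    z=np.cos(al)*m+np.sin(al)*d; y=sgn*np.cross(m,d); y/=np.linalg.norm(y)
    return R.from_matrix(np.c_[np.cross(y,z),y,z])
def ik(X,T,q0,P,w=1e-3):
    f=least_squares(lambda q:np.r_[(fk2(q,P)[0]-X)*3,(T.inv()*fk2(q,P)[1]).as_rotvec(),w*(q-q0)],np.clip(q0,LO+.01,HI-.01),bounds=(LO+.0,HI))
    q=f.x; x,t=fk2(q,P); return q,np.linalg.norm(x-X),(T.inv()*t).magnitude()
E
cat > plan.py <<'E'
from kin2 import *
P,e=fit2(); print(P.round(3),e); np.save("P.npy",P)
rng=np.random.default_rng(0); dn=np.array([0,0,-1.])
def best(X,T,n=12):
    b=None
    for _ in range(n):
        q,a,c=ik(X,T,rng.uniform(LO,HI),P,1e-3)
        if a<.006 and c<.02:
            mg=np.minimum(q-LO,HI-q).min()
            if b is None or mg>b[0]: b=(mg,q)
    return b
for al in (55,70,85):
    al=np.radians(al)
    for s in (1,-1):
        T=tool(al,np.array([1.,0,0]),dn,s); b=best(np.array([.57,.283,.036])-.006*T.as_matrix()[:,2],T)
        print("grasp",round(np.degrees(al)),s,b and (round(b[0],2),b[1].round(2)))
    for h in range(-180,180,45):
        for s in (1,-1):
            hv=np.array([np.cos(np.radians(h)),np.sin(np.radians(h)),0]); T=tool(al,dn,hv,s)
            b=best(np.array([.556,-.316,.097])-.006*T.as_matrix()[:,2],T)
            if b: print("final",round(np.degrees(al)),"h",h,s,round(b[0],2),b[1].round(2))
E
time python3 plan.py
```

```text
[ 0.266 -0.02   0.475 -0.024  0.486 -0.006  0.323 -0.05   0.06  -4.784
  0.033  0.026 -0.044  0.007  0.013] 0.005104666751276576
grasp 55 1 (np.float64(0.37), array([-0.45,  0.43, -0.23,  2.01,  1.17,  0.43, -0.09]))
grasp 55 -1 (np.float64(0.0), array([-1.68,  0.97,  1.22,  2.01, -1.27,  0.48, -1.41]))
final 55 h -135 1 0.33 [ 0.29  0.88 -0.27  1.26  0.9   1.73  2.22]
final 55 h -135 -1 0.56 [-0.29  0.99  0.7   1.27  0.23  1.5  -0.58]
final 55 h -90 1 0.25 [ 0.83  0.91 -1.06  1.79  1.73  1.6   2.35]
final 55 h -90 -1 0.61 [ 0.25  0.57 -0.24  1.81  1.28  1.14 -0.76]
final 55 h -45 1 0.25 [ 0.65  0.35 -0.36  2.17  2.18  0.48  2.26]
final 55 h -45 -1 0.26 [ 0.05  0.33  0.29  2.16  2.28  0.32 -1.14]
final 55 h 0 1 0.11 [-0.11  0.66  0.96  2.09  4.3   1.05  0.5 ]
final 55 h 0 -1 0.12 [ 1.86  1.12 -1.35  2.11  1.46  0.21  1.3 ]
final 55 h 45 1 0.04 [ 1.73  1.33 -1.43  1.67  0.41  0.98 -0.28]
final 55 h 45 -1 0.06 [ 0.61  0.69  0.31  1.64 -1.21  1.38 -2.47]
final 55 h 90 1 0.26 [ 0.81  0.96 -0.15  1.09 -0.56  1.8   0.75]
final 55 h 90 -1 0.21 [ 0.81  0.96 -0.15  1.09 -0.56  1.8  -2.39]
gra
[... 1251 characters left out ...]
8  -0.68]
final 85 h -90 1 0.56 [-0.17  0.86  0.15  1.76  1.44  1.37  2.04]
final 85 h -90 -1 0.66 [-0.13  0.86  0.1   1.76  1.47  1.4  -1.1 ]
final 85 h -45 1 0.21 [ 0.98  0.98 -0.78  2.21  2.91  1.5   2.13]
final 85 h -45 -1 0.21 [ 1.28  1.34 -1.08  2.21  3.17  1.54 -0.61]
final 85 h 0 1 0.32 [0.06 1.08 0.81 2.1  3.62 1.72 0.8 ]
final 85 h 0 -1 0.32 [ 0.16  0.99  0.71  2.1   3.72  1.67 -2.25]
final 85 h 45 1 0.21 [ 1.28  0.99 -0.47  1.57 -1.06  1.39  0.77]
final 85 h 45 -1 0.0 [ 0.45  1.13  0.68  1.54  4.41  2.04 -2.3 ]
final 85 h 90 1 0.07 [ 1.23  1.57 -1.27  0.87  0.02  1.99  0.26]
final 85 h 90 -1 0.0 [ 1.02  1.31 -0.57  0.87 -0.57  2.06 -2.6 ]
real	4m45.334s
user	4m43.415s
sys	0m0.211s
```

```bash
cat >> h.py <<'E'
from scipy.spatial.transform import Rotation as R
def inc(p,Rt,o=None):
    if o is None: o=log()
    C=R.from_quat(o["ee_rot"]); print("shift",C.inv().apply(np.array(p)-o["position"]).round(4),"rot",(C.inv()*Rt).as_rotvec().round(4))
E
python3 -c "
from h import *
inc([.425,.283,.20],R.from_quat([1,0,0,0]))"
cat > path.py <<'E'
from kin2 import *
from scipy.spatial.transform import Slerp
P=np.load("P.npy"); dn=np.array([0,0,-1.]); q0=np.array([.52,-.467,-1.181,2.003,.182,1.066,-2.16])
for al in (60,67):
  for h in (-90,-110):
    a=np.radians(al); hv=np.array([np.cos(np.radians(h)),np.sin(np.radians(h)),0])
    T0=tool(a,np.array([1.,0,0]),dn,-1);T1=tool(a,dn,hv,-1)
    K=[([.43,.283,.25],R.from_quat([1,0,0,0])),([.53,.283,.2],T0),([.57,.283,.036],T0),([.57,.283,.25],T0)]
    sl=Slerp([0,1],R.concatenate([T0,T1]))
    for t in (.2,.4,.6,.8,1): K.append(((1-t)*np.array([.57,.283,.25])+t*np.array([.556,-.316,.30]),sl(t)))
    K.append(([.556,-.316,.097],T1)); q=q0
    print(al,h,"slerp angle",(T0.inv()*T1).magnitude())
    for X,T in K:
        q,e,c=ik(np.array(X)-.006*T.as_matrix()[:,2],T,q,P,3e-3); print(q.round(2),round(e,3),round(c,3),"mg",np.minimum(q-LO,HI-q).min().round(2))
E
python3 path.py
```

```text
t 2.6 q [ 0.52  -0.467 -1.181  2.003  0.182  1.066 -2.16 ] p [0.41   0.2087 0.3075] r [0.9455 0.0748 0.2655 0.1732] f [ 0.1 -1.2  0.3] g 0.003 0.0
shift [-0.0212 -0.1078  0.0724] rot [ 0.3527 -0.541   0.1523]
60 -90 slerp angle 2.0943951023931957
[ 0.26  0.22 -1.05  1.73  0.21  1.32 -2.4 ] 0.0 0.0 mg 0.2
[-0.47  0.1  -0.25  1.95  0.5   0.72 -2.6 ] 0.0 0.0 mg 0.0
[-0.94  0.44  0.33  1.99  0.4   0.32 -2.6 ] 0.0 0.0 mg 0.0
[-0.94  0.12  0.3   1.83  0.32  0.78 -2.4 ] 0.0 0.0 mg 0.2
[-0.78  0.12  0.34  1.74  0.19  1.06 -1.79] 0.0 0.0 mg 0.62
[-0.66  0.19  0.38  1.65  0.25  1.28 -1.32] 0.0 0.0 mg 0.69
[-0.57  0.26  0.43  1.61  0.41  1.37 -0.92] 0.0 0.0 mg 0.69
[-0.5   0.31  0.48  1.65  0.65  1.31 -0.59] 0.0 0.0 mg 0.75
[-0.42  0.34  0.55  1.74  0.94  1.14 -0.35] 0.0 0.0 mg 0.68
[-0.39  0.67  0.52  1.83  0.96  0.89 -0.68] 0.0 0.0 mg 0.59
60 -110 slerp angle 1.9060300890122084
[ 0.26  0.22 -1.05  1.73  0.21  1.32 -2.4 ] 0.0 0.0 mg 0.2
[-0.47  0.1  -0.25  1.95  0.5   0.72 -2.6 ] 0.0 0.0 mg 0.0
[-0.94  0.44  0.33  1.99  0.4   0.32 -2.6 ] 0.0 0.0 mg 0.0
[-0.94  0.12  0.3   1.83  0.32  0.78 -2.4
[... 945 characters left out ...]
g 0.66
[-0.08  0.67  0.1   1.81  1.29  1.15 -0.9 ] 0.0 0.0 mg 0.61
67 -110 slerp angle 1.9060300890122084
[ 0.26  0.22 -1.05  1.73  0.21  1.32 -2.4 ] 0.0 0.0 mg 0.2
[ 0.16  0.23 -0.93  1.87  0.57  0.89 -2.6 ] 0.0 0.0 mg 0.0
[-0.5   0.43 -0.13  1.91  0.51  0.51 -2.6 ] 0.0 0.0 mg 0.0
[-0.46  0.16 -0.19  1.74  0.29  0.92 -2.35] 0.0 0.0 mg 0.25
[-0.31  0.2  -0.15  1.62  0.21  1.24 -1.86] 0.0 0.0 mg 0.7
[-0.22  0.3  -0.11  1.49  0.3   1.51 -1.48] 0.0 0.0 mg 0.55
[-0.16  0.4  -0.05  1.42  0.5   1.66 -1.13] 0.0 0.0 mg 0.4
[-0.11  0.47  0.01  1.42  0.76  1.69 -0.81] 0.0 0.0 mg 0.37
[-0.06  0.53  0.09  1.49  1.04  1.58 -0.55] 0.0 0.0 mg 0.48
[-0.05  0.8   0.08  1.54  1.03  1.42 -0.84] 0.0 0.0 mg 0.64
```

Emit:
jog_arm(
  increments=[
    [-0.021,-0.108,0.072,0.353,-0.541,0.152,-1],
    [-0.021,-0.108,0.072,0.353,-0.541,0.152,-1],
    [-0.021,-0.108,0.072,0.353,-0.541,0.152,-1],
    [-0.021,-0.108,0.072,0.353,-0.541,0.152,-1],
    [-0.021,-0.108,0.072,0.353,-0.541,0.152,-1],
  ],
)

```text
clock: 3.02
position: [0.4224, 0.2634, 0.2251]
ee_rot: [0.988, 0.036, 0.13, 0.079]
ft_force: [1.3, -1.9, 2.0]
grip_width: -0.002
grasp_force: 0.0
```

```bash
python3 -c "
from h import *
inc([.430,.283,.125],R.from_quat([1,0,0,0]))"
```

```text
t 3.02 q [ 0.409  0.14  -1.299  1.892  0.471  1.196 -2.554] p [0.4224 0.2634 0.2251] r [0.9877 0.0358 0.1299 0.0795] f [ 1.3 -1.9  2. ] g -0.002 0.0
shift [-0.016  -0.0356  0.0945] rot [ 0.1596 -0.2609  0.0719]
```

```bash
python3 -c "
from h import *
inc([.430,.283,.14],R.from_quat([1,0,0,0])*R.from_euler('z',-1.2))"
```

```text
t 3.02 q [ 0.409  0.14  -1.299  1.892  0.471  1.196 -2.554] p [0.4224 0.2634 0.2251] r [0.9877 0.0358 0.1299 0.0795] f [ 1.3 -1.9  2. ] g -0.002 0.0
shift [-0.0123 -0.0331  0.0802] rot [ 0.2942 -0.132  -1.1184]
```

Emit:
jog_arm(
  increments=[
    [-0.015,-0.033,0.05,0.08,-0.13,-0.5,-1],
    [-0.015,-0.033,0.05,0.08,-0.13,-0.5,-1],
    [-0.015,-0.033,0.05,0.08,-0.13,-0.5,-1],
    [-0.015,-0.033,0.05,0.08,-0.13,-0.5,-1],
    [-0.015,-0.033,0.05,0.08,-0.13,-0.5,-1],
  ],
)

```text
clock: 3.43
position: [0.4193, 0.2865, 0.1673]
ee_rot: [0.956, 0.282, 0.039, 0.071]
ft_force: [0.3, 0.2, -0.7]
grip_width: 0.002
grasp_force: 0.0
```

```bash
python3 -c "
from h import *
inc([.430,.283,.125],R.from_quat([1,0,0,0])*R.from_euler('z',-1.2))"
```

```text
t 3.43 q [ 0.317  0.429 -1.305  1.853  0.605  1.264 -2.183] p [0.4193 0.2865 0.1673] r [0.956  0.2817 0.0389 0.0714] f [ 0.3  0.2 -0.7] g 0.002 0.0
shift [0.0056 0.0019 0.0434] rot [ 0.1646  0.0167 -0.6255]
```

Emit:
jog_arm(
  increments=[
    [0.005,0.002,0.043,0.165,0.017,-0.625,-1],
    [0.005,0.002,0.043,0.165,0.017,-0.625,-1],
    [0.005,0.002,0.043,0.165,0.017,-0.625,-1],
    [0.005,0.002,0.043,0.165,0.017,-0.625,-1],
    [0.005,0.002,0.043,0.165,0.017,-0.625,-1],
  ],
)

```text
clock: 3.85
position: [0.4293, 0.2826, 0.1263]
ee_rot: [0.832, 0.555, 0.004, 0.003]
ft_force: [0.5, -0.4, -0.1]
grip_width: -0.002
grasp_force: 0.0
```

```bash
python3 -c "
from h import *
inc([.53,.283,.12],R.from_quat([1,0,0,0])*R.from_euler('z',-1.2))"
```

```text
t 3.85 q [ 0.433  0.628 -1.39   1.862  0.67   1.229 -1.567] p [0.4293 0.2826 0.1263] r [0.8319 0.5549 0.0035 0.0033] f [ 0.5 -0.4 -0.1] g -0.002 0.0
shift [0.039  0.0928 0.0072] rot [ 0.0094 -0.0021 -0.0234]
```

Emit:
jog_arm(
  increments=[
    [0.006,0.014,0,0,0,0,-1],
    [0.01,0.023,0,0,0,0,-1],
    [0.014,0.033,0,0,0,0,-1],
    [0.018,0.042,0,0,0,0,-1],
    [0.021,0.051,0,0,0,0,-1],
  ],
)

```text
clock: 4.27
position: [0.485, 0.2831, 0.1271]
ee_rot: [0.833, 0.554, 0.004, 0.004]
ft_force: [-1.5, 1.3, 1.3]
grip_width: -0.001
grasp_force: 0.5
```

Emit:
jog_arm(
  increments=[
    [0.004,0.01,0.002,0,0,0,-1],
    [0.008,0.02,0.004,0,0,0,-1],
    [0.012,0.03,0.006,0,0,0,-1],
    [0.016,0.04,0.008,0,0,0,-1],
    [0.02,0.048,0.01,0,0,0,-1],
  ],
)

```text
clock: 4.68
position: [0.5377, 0.2824, 0.1169]
ee_rot: [0.833, 0.554, 0.003, 0.004]
ft_force: [0.1, 0.1, 1.2]
grip_width: 0.001
grasp_force: 0.0
```

Run:
```python
from h import *
from workcell import optics
import cv2
log()
c=optics.camera("scene"); np.savez("pics/scene1.npz",**c)
cv2.imwrite("pics/s1.png",cv2.resize(c["color"][80:280,260:500,::-1],None,fx=3,fy=3))
```

```text
t 4.68 q [ 0.313  0.77  -1.244  1.629  0.763  1.3   -1.46 ] p [0.5377 0.2824 0.1169] r [0.8328 0.5536 0.0034 0.0036] f [0.1 0.1 1.2] g 0.001 0.0
```

View pics/s1.png

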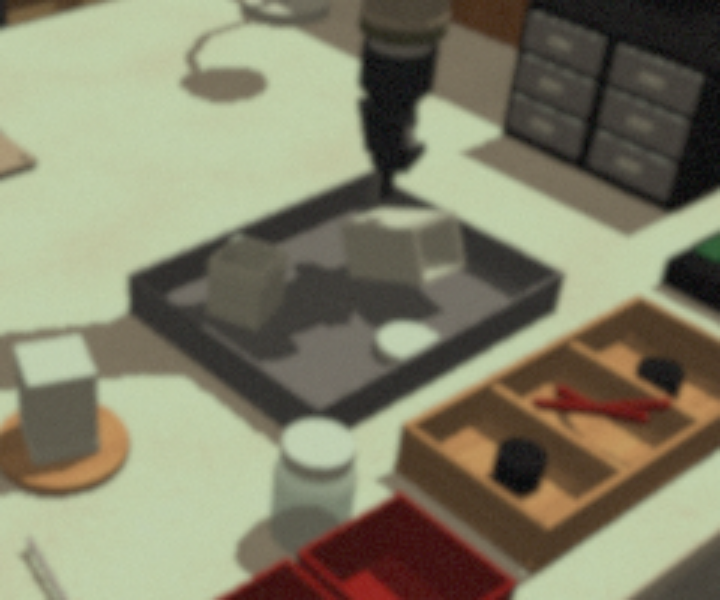

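The tall jar now lies with its mouth toward +x at (430,245) in the crop, and the squat jar at (245,280) looks undisturbed. I'll raise the arm while turning toward the other grasp orientation, then measure the lying jar.

Emit:
jog_arm(
  increments=[
    [-0.03,-0.074,-0.13,0,0,-0.62,1],
    [-0.03,-0.074,-0.13,0,0,-0.62,1],
    [-0.03,-0.074,-0.13,0,0,-0.62,1],
    [-0.03,-0.074,-0.13,0,0,-0.62,1],
    [-0.03,-0.074,-0.13,0,0,-0.62,1],
  ],
)

```text
clock: 5.15
position: [0.453, 0.287, 0.2516]
ee_rot: [0.62, 0.785, 0.005, 0.006]
ft_force: [-0.1, 0.9, 1.2]
grip_width: 0.712
grasp_force: 0.0
```

Emit:
jog_arm(
  increments=[
    [0,0,0,0,0,-0.62,1],
    [0,0,0,0,0,-0.62,1],
    [0,0,0,0,0,-0.62,1],
    [0,0,0,0,0,-0.62,1],
    [0,0,0,0,0,-0.62,1],
  ],
)

```text
clock: 5.57
position: [0.4551, 0.284, 0.2466]
ee_rot: [0.353, 0.936, 0.001, 0.005]
ft_force: [0.9, -0.2, -0.5]
grip_width: 0.998
grasp_force: 0.0
```

```bash
cat > meas.py <<'E'
from h import *
from workcell import optics
import cv2,sys
log()
for n in ("top","scene"):
    c=optics.camera(n); W=cloud(c).reshape(-1,3)
    m=(W[:,0]>.455)&(W[:,0]<.70)&(W[:,1]>.21)&(W[:,1]<.372)&(W[:,2]>.05)&(W[:,2]<.08); P=W[m]
    print(n,len(P),cv2.minAreaRect(P[:,:2].astype(np.float32)),"z",np.percentile(P[:,2],[5,50,95]).round(3),P.min(0).round(3),P.max(0).round(3))
    m=(W[:,0]>.455)&(W[:,0]<.6)&(W[:,1]>.06)&(W[:,1]<.19)&(W[:,2]>.055)&(W[:,2]<.08); P=W[m]
    print(" squat",cv2.minAreaRect(P[:,:2].astype(np.float32)))
    cv2.imwrite(f"pics/{n}2.png",cv2.resize(c["color"][150:290,130:310,::-1],None,fx=4,fy=4) if n=="top" else c["color"][:,:,::-1])
E
python3 meas.py; python3 -c "
from kin2 import *
P,e=fit2();print(e);np.save('P.npy',P)"
```

```text
t 5.57 q [ 0.475  0.53  -1.456  1.667  0.541  1.427 -0.196] p [0.4551 0.284  0.2466] r [3.526e-01 9.358e-01 7.000e-04 4.900e-03] f [ 0.9 -0.2 -0.5] g 0.998 0.0
top 1081 ((0.5961260795593262, 0.28065919876098633), (0.06386660039424896, 0.11515038460493088), 87.4588851928711) z [0.059 0.065 0.069] [0.539 0.246 0.05 ] [0.655 0.313 0.073]
 squat ((0.5145843029022217, 0.12148325145244598), (0.0619722455739975, 0.061618201434612274), 22.220226287841797)
scene 528 ((0.5937703847885132, 0.2816222310066223), (0.06849875301122665, 0.12248365581035614), 86.00244140625) z [0.053 0.067 0.069] [0.532 0.244 0.05 ] [0.655 0.315 0.072]
 squat ((0.5135659575462341, 0.12208540737628937), (0.0641741156578064, 0.06567840278148651), 22.21720314025879)
0.007741100462806523
```

View pics/top2.png

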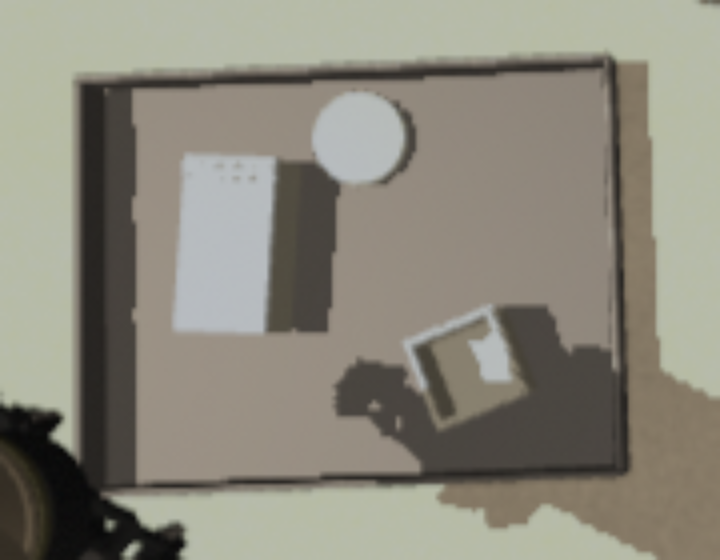

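The lying jar's centre is at (0.596, 0.281), with its axis yawed about -2.5° and its mouth to the far side, at the top of the crop. The squat jar hasn't moved, and the lid at (360,138) is clear of the jar.

```bash
cat > path2.py <<'E'
from kin2 import *
from scipy.spatial.transform import Slerp
P=np.load("P.npy"); dn=np.array([0,0,-1.]); q0=np.array([.475,.53,-1.456,1.667,.541,1.427,-.196])
m=np.array([np.cos(.044),-np.sin(.044),0])
for al,h in ((65,45),(72,45),(72,25),(65,-90)):
    a=np.radians(al); hv=np.array([np.cos(np.radians(h)),np.sin(np.radians(h)),0])
    T0=tool(a,m,dn,1);T1=tool(a,dn,hv,1)
    K=[([.52,.283,.2],T0),([.568,.282,.038],T0),([.57,.283,.28],T0)]
    sl=Slerp([0,1],R.concatenate([T0,T1]))
    for t in (.2,.4,.6,.8,1): K.append(((1-t)*np.array([.57,.283,.28])+t*np.array([.556,-.316,.30]),sl(t)))
    K.append(([.556,-.316,.097],T1)); q=q0
    print(al,h,"rotvec",(T0.inv()*T1).as_rotvec())
    for X,T in K:
        q,e,c=ik(np.array(X)-.006*T.as_matrix()[:,2],T,q,P,3e-3); print(q.round(2),round(e,3),round(c,3),"mg",np.minimum(q-LO,HI-q).min().round(2))
E
python3 path2.py
```

```text
65 45 rotvec [-0.83723791  0.76201108  2.30029226]
[ 0.51  0.47 -1.47  1.89  0.95  1.08  0.22] 0.0 0.0 mg 0.0
[ 0.26  0.74 -1.14  1.9   1.32  0.93 -0.01] 0.0 0.0 mg 0.33
[ 0.5   0.46 -1.47  1.7   0.87  1.2   0.38] 0.0 0.0 mg 0.0
[ 1.05  0.16 -1.47  1.79  0.12  0.97  0.68] 0.0 0.0 mg 0.0
[ 1.42  0.2  -1.47  1.81 -0.26  1.04  0.78] 0.0 0.0 mg 0.0
[ 1.54  0.38 -1.33  1.77 -0.38  1.13  0.65] 0.0 0.0 mg 0.14
[ 1.61  0.55 -1.19  1.68 -0.49  1.2   0.44] 0.0 0.0 mg 0.28
[ 1.65  0.67 -1.07  1.58 -0.61  1.24  0.16] 0.0 0.0 mg 0.4
[ 1.57  0.96 -0.93  1.65 -0.51  1.04  0.39] 0.0 0.0 mg 0.54
72 45 rotvec [-1.11133237  0.76201108  2.18111259]
[ 0.49  0.55 -1.47  1.81  0.88  1.19  0.3 ] 0.0 0.0 mg 0.0
[ 0.29  0.79 -1.17  1.83  1.17  1.    0.15] 0.0 0.0 mg 0.3
[ 0.46  0.55 -1.47  1.61  0.83  1.32  0.44] 0.0 0.0 mg 0.0
[ 0.98  0.34 -1.47  1.72  0.23  1.1   0.62] 0.0 0.0 mg 0.0
[ 1.34  0.39 -1.47  1.75 -0.12  1.11  0.7 ] 0.0 0.0 mg 0.0
[ 1.53  0.56 -1.38  1.73 -0.3   1.17  0.61] 0.0 0.0 mg 0.09
[ 1.64  0.7  -1.27  1.66 -0.45  1.22  0.43] 0.0 0.0 mg 0.2
[ 1.72  0.8  -1.17  1.59 -0.6   1.21  0.18] 0.0 0
[... 543 characters left out ...]
0.54 -1.14  1.86 -0.99  0.94  0.32] 0.0 0.0 mg 0.28
[ 1.72  0.94 -0.98  1.9  -0.92  0.73  0.67] 0.0 0.0 mg 0.35
65 -90 rotvec [ 0.60051638  1.1880728  -1.6499052 ]
[ 0.51  0.47 -1.47  1.89  0.95  1.08  0.22] 0.0 0.0 mg 0.0
[ 0.26  0.74 -1.14  1.9   1.32  0.93 -0.01] 0.0 0.0 mg 0.33
[ 0.5   0.46 -1.47  1.7   0.87  1.2   0.38] 0.0 0.0 mg 0.0
[ 0.62  0.51 -1.47  1.61  0.79  1.46  0.91] 0.0 0.0 mg 0.0
[ 0.65  0.58 -1.41  1.54  0.88  1.71  1.36] 0.0 0.0 mg 0.06
[ 0.68  0.61 -1.32  1.54  1.06  1.84  1.79] 0.0 0.0 mg 0.15
[ 0.75  0.6  -1.22  1.61  1.3   1.84  2.21] 0.0 0.0 mg 0.22
[ 0.86  0.56 -1.11  1.74  1.57  1.69  2.56] 0.0 0.0 mg 0.04
[ 0.72  0.89 -0.91  1.8   1.76  1.68  2.22] 0.0 0.0 mg 0.38
```

```bash
cat > g.py <<'E'
from h import *
from kin2 import tool
dn=np.array([0,0,-1.]); m=np.array([np.cos(.044),-np.sin(.044),0]); AL=np.radians(68)
T0=tool(AL,m,dn,1); T1=tool(AL,dn,np.array([.7071,.7071,0]),1); z0=T0.as_matrix()[:,2]
G=np.array([.5685,.282,.038])-.006*z0
E
python3 -c "
from g import *
inc(G-.12*z0,T0); print(G,z0)"
```

```text
t 5.67 q [ 0.475  0.53  -1.456  1.667  0.541  1.427 -0.2  ] p [0.4551 0.284  0.2466] r [3.544e-01 9.351e-01 7.000e-04 4.900e-03] f [-0.9  0.7  0.6] g 0.996 0.0
shift [-0.0488  0.0435  0.0924] rot [-0.1289 -0.359  -0.6722]
[0.56625454 0.28209886 0.0435631 ] [ 0.37424403 -0.01647737 -0.92718385]
```

Emit:
jog_arm(
  increments=[
    [-0.049,0.043,0.092,-0.129,-0.359,-0.672,1],
    [-0.049,0.043,0.092,-0.129,-0.359,-0.672,1],
    [-0.049,0.043,0.092,-0.129,-0.359,-0.672,1],
    [-0.049,0.043,0.092,-0.129,-0.359,-0.672,1],
    [-0.049,0.043,0.092,-0.129,-0.359,-0.672,1],
  ],
)

```text
clock: 6.08
position: [0.5212, 0.2833, 0.1536]
ee_rot: [0.088, 0.984, -0.003, 0.157]
ft_force: [-0.5, 0.8, 1.2]
grip_width: 1.0
grasp_force: 0.0
```

```bash
python3 -c "
from g import *
inc(G-.07*z0,T0)"
```

```text
t 6.08 q [ 0.401  0.592 -1.369  1.842  0.946  1.159  0.112] p [0.5212 0.2833 0.1536] r [ 0.0882  0.9837 -0.0032  0.1565] f [-0.5  0.8  1.2] g 1.0 0.0
shift [-0.0037  0.0022  0.0487] rot [-0.025  -0.0687 -0.1309]
```

Emit:
jog_arm(
  increments=[
    [-0.004,0.002,0.025,-0.025,-0.069,-0.131,1],
    [-0.004,0.002,0.049,-0.025,-0.069,-0.131,1],
    [-0.004,0.002,0.049,-0.025,-0.069,-0.131,1],
    [-0.004,0.002,0.049,-0.025,-0.069,-0.131,1],
  ],
)

```text
clock: 6.42
position: [0.5399, 0.2826, 0.1094]
ee_rot: [0.024, 0.982, -0.004, 0.19]
ft_force: [-0.1, -0.2, 0.5]
grip_width: 1.001
grasp_force: 0.0
```

```bash
python3 -c "
from g import *
inc(G,T0)"
```

```text
t 6.42 q [ 0.361  0.635 -1.296  1.898  1.094  1.057  0.139] p [0.5399 0.2826 0.1094] r [ 0.0239  0.9815 -0.0045  0.1898] f [-0.1 -0.2  0.5] g 1.001 0.0
shift [0.0001 0.0008 0.0709] rot [-0.0014 -0.0019 -0.0043]
```

Aligned; I'll descend along the tool axis and close.

Emit:
jog_arm(
  increments=[
    [0,0.001,0.02,0,0,0,1],
    [0,0.001,0.04,0,0,0,1],
    [0,0.001,0.055,0,0,0,1],
    [0,0.001,0.071,0,0,0,1],
    [0,0.001,0.071,0,0,0,1],
  ],
)

```text
clock: 6.83
position: [0.5677, 0.2821, 0.0432]
ee_rot: [0.024, 0.981, -0.004, 0.19]
ft_force: [-0.3, -0.5, 0.3]
grip_width: 1.002
grasp_force: 0.0
```

Emit:
jog_arm(
  grip_force=60,
  increments=[
    [0,0,0,0,0,0,0.2],
    [0,0,0,0,0,0,-0.2],
    [0,0,0,0,0,0,-0.6],
    [0,0,0,0,0,0,-1],
    [0,0,0,0,0,0,-1],
  ],
)

```text
clock: 7.25
position: [0.5673, 0.2834, 0.0461]
ee_rot: [0.022, 0.981, -0.004, 0.192]
ft_force: [-3.3, -0.8, 6.4]
grip_width: 0.694
grasp_force: 66.0
```

```bash
python3 -c "
from g import *
o=log(); print((G-o['position']).round(4), R.from_quat(o['ee_rot']).as_matrix().round(3))"
```

```text
t 7.25 q [ 0.271  0.74  -1.166  1.88   1.225  0.996  0.079] p [0.5673 0.2834 0.0461] r [ 0.0222  0.9812 -0.0039  0.1919] f [-3.3 -0.8  6.4] g 0.694 66.0
[-0.0011 -0.0013 -0.0025] [[-0.925  0.045  0.376]
 [ 0.042  0.999 -0.016]
 [-0.377  0.001 -0.926]]
```

Emit:
jog_arm(
  increments=[
    [-0.012,0,-0.028,0,0,0,-1],
    [-0.025,0,-0.06,0,0,0,-1],
    [-0.04,0,-0.096,0,0,0,-1],
    [-0.053,0,-0.13,0,0,0,-1],
    [-0.068,0,-0.167,0,0,0,-1],
  ],
)

```text
clock: 7.67
position: [0.5663, 0.2827, 0.2261]
ee_rot: [0.022, 0.981, -0.005, 0.19]
ft_force: [1.7, -0.3, -2.7]
grip_width: 0.698
grasp_force: 66.3
```

Emit:
jog_arm(
  increments=[
    [-0.012,0,-0.03,0,0,0,-1],
    [-0.023,0,-0.056,0,0,0,-1],
  ],
)

```text
clock: 7.83
position: [0.5669, 0.2836, 0.2881]
ee_rot: [0.021, 0.981, -0.004, 0.192]
ft_force: [0.8, -1.3, -3.1]
grip_width: 0.692
grasp_force: 66.4
```

```bash
cat > nxt.py <<'E'
from g import *
o=log(); C=R.from_quat(o["ee_rot"]); X=o["position"]
# jar pose in tool (from grasp measurement): tool->jar fixed
rv=(C.inv()*T1).as_rotvec(); a=np.linalg.norm(rv); print("remaining rot",a)
E=np.array([.556,-.316,.30])-.006*T1.as_matrix()[:,2]
f=min(1,.6/a); n=np.linalg.norm(E-X); fs=min(1,.19/max(n,1e-6),f*1.3)
print("dist",n,"step shift",C.inv().apply((E-X)*fs).round(4),"rot",(rv*f).round(4),"full shift",C.inv().apply(E-X).round(4),"rot",rv.round(4))
E
python3 nxt.py
python3 - <<'E'
from workcell import optics
import cv2
c=optics.camera("scene"); cv2.imwrite("pics/s3.png",cv2.resize(c["color"][30:280,230:500,::-1],None,fx=2.2,fy=2.2))
E
```

```text
t 7.83 q [ 0.465  0.472 -1.428  1.645  0.822  1.26   0.437] p [0.5669 0.2836 0.2881] r [ 0.0215  0.9812 -0.0038  0.1915] f [ 0.8 -1.3 -3.1] g 0.692 66.4
remaining rot 2.564013697351287
dist 0.6038367675439764 step shift [-0.0049 -0.1836 -0.0028] rot [-0.2234  0.1782  0.5276] full shift [-0.0161 -0.6036 -0.0092] rot [-0.9545  0.7616  2.2545]
```

View pics/s3.png

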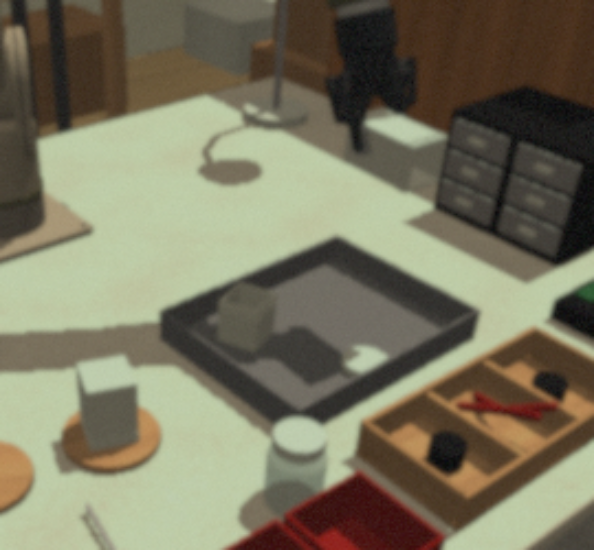

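The jar is held horizontally at (405,145), well above the tub. I'll transfer it while turning it mouth down.

Emit:
jog_arm(
  increments=[
    [-0.001,-0.028,0,-0.045,0.036,0.105,-1],
    [-0.002,-0.056,0,-0.09,0.071,0.21,-1],
    [-0.003,-0.084,-0.001,-0.134,0.107,0.316,-1],
    [-0.004,-0.112,-0.002,-0.179,0.143,0.422,-1],
    [-0.005,-0.14,-0.002,-0.223,0.178,0.527,-1],
  ],
)

```text
clock: 8.3
position: [0.5651, 0.1422, 0.2892]
ee_rot: [0.257, 0.948, 0.156, 0.1]
ft_force: [-0.0, -0.7, -3.1]
grip_width: 0.696
grasp_force: 66.6
```

```bash
python3 nxt.py
```

```text
t 8.3 q [ 1.084  0.252 -1.453  1.756  0.12   1.011  0.675] p [0.5651 0.1422 0.2892] r [0.2569 0.9485 0.1563 0.0999] f [-0.  -0.7 -3.1] g 0.696 66.6
remaining rot 1.9599531322916668
dist 0.46254818078080145 step shift [-0.0915 -0.1512 -0.0513] rot [-0.2232  0.179   0.5274] full shift [-0.23   -0.38   -0.1289] rot [-0.7291  0.5846  1.7228]
```

Emit:
jog_arm(
  increments=[
    [-0.014,-0.023,-0.008,-0.045,0.036,0.105,-1],
    [-0.028,-0.046,-0.016,-0.09,0.072,0.21,-1],
    [-0.042,-0.069,-0.023,-0.134,0.107,0.316,-1],
    [-0.056,-0.092,-0.031,-0.179,0.143,0.422,-1],
    [-0.07,-0.115,-0.039,-0.223,0.179,0.527,-1],
  ],
)

```text
clock: 8.72
position: [0.5619, 0.0015, 0.2934]
ee_rot: [0.467, 0.831, 0.301, -0.001]
ft_force: [0.8, 0.4, -1.9]
grip_width: 0.695
grasp_force: 66.6
```

```bash
python3 nxt.py
```

```text
t 8.72 q [ 1.441  0.353 -1.406  1.768 -0.236  1.06   0.729] p [0.5619 0.0015 0.2934] r [ 0.4672  0.8312  0.3014 -0.0009] f [ 0.8  0.4 -1.9] g 0.695 66.6
remaining rot 1.3603838525767664
dist 0.32170600657060483 step shift [-0.1384 -0.0722 -0.0982] rot [-0.2238  0.1794  0.527 ] full shift [-0.2414 -0.1259 -0.1713] rot [-0.5073  0.4068  1.1949]
```

Emit:
jog_arm(
  increments=[
    [-0.021,-0.011,-0.015,-0.045,0.036,0.105,-1],
    [-0.042,-0.022,-0.03,-0.09,0.072,0.21,-1],
    [-0.063,-0.033,-0.045,-0.134,0.107,0.316,-1],
    [-0.084,-0.044,-0.06,-0.179,0.143,0.422,-1],
    [-0.106,-0.055,-0.075,-0.223,0.179,0.527,-1],
  ],
)

```text
clock: 9.13
position: [0.5585, -0.1395, 0.2975]
ee_rot: [0.636, 0.64, 0.42, -0.102]
ft_force: [1.1, 0.3, -2.3]
grip_width: 0.696
grasp_force: 66.7
```

```bash
python3 nxt.py
```

```text
t 9.13 q [ 1.579  0.548 -1.257  1.701 -0.404  1.142  0.567] p [ 0.5585 -0.1395  0.2975] r [ 0.6356  0.6395  0.4204 -0.1016] f [ 1.1  0.3 -2.3] g 0.696 66.7
remaining rot 0.7602638187389266
dist 0.18065124564657234 step shift [-0.127   0.0252 -0.1259] rot [-0.2245  0.1795  0.5267] full shift [-0.127   0.0252 -0.1259] rot [-0.2844  0.2274  0.6674]
```

Emit:
jog_arm(
  increments=[
    [-0.023,0.004,-0.023,-0.05,0.04,0.12,-1],
    [-0.045,0.009,-0.044,-0.1,0.08,0.233,-1],
    [-0.066,0.013,-0.065,-0.148,0.118,0.347,-1],
    [-0.086,0.017,-0.085,-0.193,0.154,0.453,-1],
    [-0.106,0.021,-0.105,-0.237,0.19,0.556,-1],
  ],
)

```text
clock: 9.55
position: [0.5537, -0.2905, 0.3017]
ee_rot: [0.75, 0.379, 0.505, -0.196]
ft_force: [-0.0, -0.1, -1.9]
grip_width: 0.698
grasp_force: 66.7
```

```bash
python3 nxt.py
```

```text
t 9.55 q [ 1.659  0.707 -1.095  1.588 -0.573  1.192  0.285] p [ 0.5537 -0.2905  0.3017] r [ 0.7504  0.379   0.5049 -0.196 ] f [-0.  -0.1 -1.9] g 0.698 66.7
remaining rot 0.1343325742624941
dist 0.0294874994913558 step shift [-0.0107  0.0176 -0.0211] rot [-0.0503  0.0397  0.118 ] full shift [-0.0107  0.0176 -0.0211] rot [-0.0503  0.0397  0.118 ]
```

Emit:
jog_arm(
  increments=[
    [-0.011,0.018,-0.021,-0.05,0.04,0.118,-1],
    [-0.011,0.018,-0.021,-0.05,0.04,0.118,-1],
    [-0.011,0.018,-0.021,-0.05,0.04,0.118,-1],
  ],
)

```text
clock: 9.8
position: [0.5521, -0.3205, 0.3013]
ee_rot: [0.766, 0.319, 0.516, -0.213]
ft_force: [0.3, 1.1, -2.1]
grip_width: 0.697
grasp_force: 67.0
```

```bash
python3 nxt.py
cat > jar.py <<'E'
from h import *
from workcell import optics
import cv2,sys
o=log(); zc=o["position"][2]
for n in ("top","scene"):
    c=optics.camera(n); np.savez(f"pics/{n}5.npz",**c)
    W=cloud(c); v,u=np.mgrid[:400,:640]
    m=(np.abs(W[...,0]-.556)<.09)&(np.abs(W[...,1]+.316)<.09)&(W[...,2]>.1)
    sat=c["color"].max(-1).astype(int)-c["color"].min(-1); print(n,m.sum(),"u",u[m].min(),u[m].max(),"v",v[m].min(),v[m].max())
    u0,v0=int(np.median(u[m])),int(np.median(v[m]))
    cv2.imwrite(f"pics/{n}{sys.argv[1]}.png",cv2.resize(c["color"][max(0,v0-70):v0+70,u0-70:u0+70,::-1],(560,560),interpolation=cv2.INTER_CUBIC)); print("crop origin",u0-70,max(0,v0-70),"x4")
E
python3 jar.py 5
python3 - <<'E'
import cv2,numpy as np
a=cv2.imread("pics/top5.png");b=cv2.imread("pics/scene5.png")
cv2.imwrite("pics/both5.png",cv2.resize(np.hstack([a,b]),(800,400)))
E
```

```text
t 9.8 q [ 1.672  0.729 -1.066  1.57  -0.612  1.188  0.215] p [ 0.5521 -0.3205  0.3013] r [ 0.7658  0.3186  0.5164 -0.213 ] f [ 0.3  1.1 -2.1] g 0.697 67.0
remaining rot 0.0033394749571845645
dist 0.0010905782074056162 step shift [ 0.001  -0.0004  0.    ] rot [-0.0001  0.0015  0.003 ] full shift [ 0.001  -0.0004  0.    ] rot [-0.0001  0.0015  0.003 ]
t 9.8 q [ 1.672  0.729 -1.066  1.57  -0.612  1.188  0.215] p [ 0.5521 -0.3205  0.3013] r [ 0.7658  0.3186  0.5164 -0.213 ] f [ 0.3  1.1 -2.1] g 0.697 67.0
top 3790 u 408 503 v 198 270
crop origin 387 165 x4
scene 3881 u 137 230 v 103 188
crop origin 124 74 x4
```

View pics/both5.png

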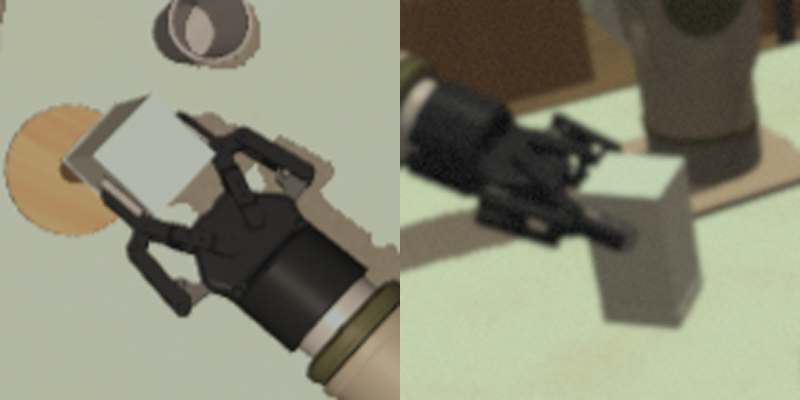

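The jar hangs mouth down beside the peg's line of sight, with its base face at (155,150) in the left half and its body upright in the right half. Next I'll measure its tilt and mouth centre.

```bash
cat > tilt.py <<'E'
from h import *
import cv2
for n in ("top","scene"):
    c=np.load(f"pics/{n}5.npz"); W=cloud(c); col=c["color"].astype(int)
    m=(np.abs(W[...,0]-.556)<.075)&(np.abs(W[...,1]+.316)<.075)&(W[...,2]>.31)&(col.min(-1)>(130 if n=="top" else 120))
    k,l,s,_=cv2.connectedComponentsWithStats(m.astype(np.uint8)); i=1+s[1:,4].argmax(); P=W[cv2.erode((l==i).astype(np.uint8),np.ones((3,3)))>0]
    P=P[np.abs(P[:,2]-np.median(P[:,2]))<.012]
    A=np.c_[P[:,:2]-P[:,:2].mean(0),np.ones(len(P))]; a,*_=np.linalg.lstsq(A,P[:,2],rcond=None)
    nn=np.array([-a[0],-a[1],1]);nn/=np.linalg.norm(nn)
    Q=W[l==i]; r=cv2.minAreaRect(Q[:,:2].astype(np.float32)); b=np.r_[r[0],a[2]]
    print(n,len(P),"normal",nn.round(3),"base",b.round(4),np.round(r[1],3),round(r[2],1),"mouth",(b-.115*nn).round(4))
# side faces from scene: local fits
c=np.load("pics/scene5.npz"); W=cloud(c)
M=(np.abs(W[...,0]-.556)<.08)&(np.abs(W[...,1]+.316)<.08)&(W[...,2]>.205)&(W[...,2]<.30)
Wg=cv2.GaussianBlur(np.nan_to_num(W).astype(np.float32),(0,0),1.5)
N=np.cross(np.roll(Wg,-2,1)-np.roll(Wg,2,1),np.roll(Wg,-2,0)-np.roll(Wg,2,0)); N/=np.linalg.norm(N,axis=-1,keepdims=True)+1e-9
M=cv2.erode(M.astype(np.uint8),np.ones((5,5)))>0
az=np.degrees(np.arctan2(-N[M][:,1],-N[M][:,0])); P=W[M]
hist,ed=np.histogram(az,36,(-180,180)); print([(int(ed[i]),int(hist[i])) for i in hist.argsort()[::-1][:4]])
for i in hist.argsort()[::-1][:3]:
    Q=P[np.abs((az-ed[i]-5+180)%360-180)<15]; q=Q-Q.mean(0); w,sv,V=np.linalg.svd(q,full_matrices=False); print(len(Q),V[2].round(3),Q.mean(0).round(3),"rms",(sv[2]/len(Q)**.5).round(4))
print("z range",P[:,2].min(),W[...,2][(np.abs(W[...,0]-.556)<.06)&(np.abs(W[...,1]+.316)<.06)&(W[...,2]>.15)].min())
E
python3 tilt.py
```

```text
top 732 normal [ 0.    -0.001  1.   ] base [ 0.5617 -0.3123  0.3313] [0.06  0.061] 45.2 mouth [ 0.5617 -0.3122  0.2163]
scene 325 normal [0.001 0.001 1.   ] base [ 0.5525 -0.3161  0.333 ] [0.082 0.066] 44.3 mouth [ 0.5524 -0.3162  0.218 ]
[(-50, 310), (40, 84), (50, 50), (-110, 40)]
370 [-0.708  0.706  0.014] [ 0.583 -0.329  0.256] rms 0.0015
162 [0.79  0.613 0.022] [ 0.588 -0.297  0.261] rms 0.0041
155 [-0.73  -0.683 -0.026] [ 0.585 -0.292  0.261] rms 0.0022
z range 0.2238892957321044 0.21735390152793932
```

```bash
python3 -c "
from h import *
o=log(); C=R.from_quat(o['ee_rot']); f=C.inv().apply
print(f([-.0057,-.0042,0]).round(4),f([-.0057,-.0042,-.15]).round(4),'down',f([0,0,-1]).round(4))"
```

```text
t 9.9 q [ 1.67   0.728 -1.069  1.571 -0.611  1.188  0.216] p [ 0.5531 -0.3173  0.3025] r [ 0.7646  0.3215  0.5161 -0.2137] f [ 0.8  0.9 -2.1] g 0.694 67.0
[-0.0026 -0.0011 -0.0065] [-0.1416 -0.0019  0.0499] down [-0.9266 -0.0051  0.376 ]
```

Emit:
jog_arm(
  increments=[
    [-0.02,-0.001,0.001,0,0,0,-1],
    [-0.04,-0.001,0.009,0,0,0,-1],
    [-0.06,-0.001,0.017,0,0,0,-1],
    [-0.086,-0.001,0.027,0,0,0,-1],
    [-0.086,-0.001,0.027,0,0,0,-1],
  ],
)

```text
clock: 10.32
position: [0.5463, -0.3212, 0.2078]
ee_rot: [0.765, 0.32, 0.515, -0.216]
ft_force: [-0.1, 0.9, -3.1]
grip_width: 0.694
grasp_force: 66.7
```

```bash
python3 jar.py 6; sed -i 's/>.31)/>.22)/;s/>.205)/>.115)/;s/<.30)/<.21)/;s/>.15)\]/>.1)]/' tilt.py; python3 tilt.py; python3 jar.py 6 | head -1
```

```text
t 10.32 q [ 1.647  0.847 -1.007  1.622 -0.562  1.11   0.326] p [ 0.5463 -0.3212  0.2078] r [ 0.7654  0.3204  0.5148 -0.2157] f [-0.1  0.9 -3.1] g 0.694 66.7
top 2883 u 402 484 v 204 265
crop origin 374 166 x4
scene 3313 u 148 232 v 143 219
crop origin 130 109 x4
top 590 normal [ 0.005 -0.009  1.   ] base [ 0.5568 -0.314   0.2377] [0.06  0.064] 45.4 mouth [ 0.5562 -0.313   0.1227]
scene 330 normal [ 0.001 -0.005  1.   ] base [ 0.5416 -0.3053  0.242 ] [0.069 0.096] 45.6 mouth [ 0.5416 -0.3047  0.127 ]
[(-50, 286), (40, 81), (-40, 59), (50, 33)]
359 [-0.716  0.699  0.011] [ 0.579 -0.33   0.166] rms 0.0013
134 [-0.694 -0.72   0.005] [ 0.581 -0.297  0.169] rms 0.0005
367 [-0.716  0.698  0.016] [ 0.58  -0.329  0.167] rms 0.0014
z range 0.13272255676250352 0.12625598602271684
t 10.42 q [ 1.648  0.842 -1.011  1.618 -0.565  1.113  0.324] p [ 0.5478 -0.322   0.2132] r [ 0.7645  0.3208  0.5165 -0.2143] f [ 0.9  0.9 -2.1] g 0.696 66.7
```

View pics/scene6.png

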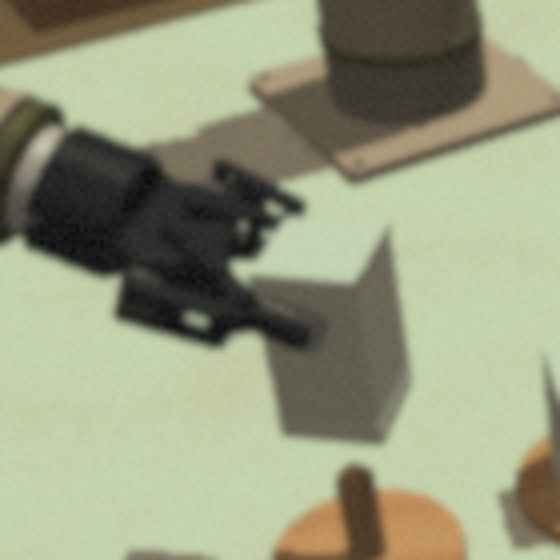

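The jar hangs upright over the peg (peg tip at (357,480) in the crop). From its side faces the centre is (0.555, -0.3135), 3 mm off the peg axis. Lowering now.

Emit:
jog_arm(
  increments=[
    [-0.018,0,0.007,0,0,0,-1],
    [-0.037,0,0.015,0,0,0,-1],
    [-0.056,0,0.0225,0,0,0,-1],
    [-0.074,0,0.03,0,0,0,-1],
    [-0.093,0,0.0375,0,0,0,-1],
  ],
)

```text
clock: 10.93
position: [0.5483, -0.3243, 0.1133]
ee_rot: [0.765, 0.321, 0.517, -0.212]
ft_force: [-0.3, 0.4, -1.7]
grip_width: 0.698
grasp_force: 66.8
```

Emit:
jog_arm(
  increments=[
    [-0.003,0,0.001,0,0,0,-1],
    [-0.006,0,0.002,0,0,0,-1],
    [-0.009,0,0.004,0,0,0,-1],
    [-0.009,0,0.004,0,0,0,-1],
  ],
)

```text
clock: 11.27
position: [0.5483, -0.3237, 0.1032]
ee_rot: [0.765, 0.321, 0.517, -0.213]
ft_force: [-0.3, 0.4, -2.9]
grip_width: 0.697
grasp_force: 66.8
```

Emit:
jog_arm(
  increments=[
    [-0.002,0,0.001,0,0,0,-1],
    [-0.004,0,0.0015,0,0,0,-1],
    [-0.004,0,0.0015,0,0,0,-1],
  ],
)

```text
clock: 11.52
position: [0.5477, -0.3238, 0.0979]
ee_rot: [0.765, 0.32, 0.516, -0.213]
ft_force: [-0.0, 0.6, -3.1]
grip_width: 0.697
grasp_force: 66.8
```

Emit:
jog_arm(
  increments=[
    [-0.002,0,0.0008,0,0,0,-1],
    [-0.002,0,0.0008,0,0,0,-1],
  ],
)

```text
clock: 11.68
position: [0.5479, -0.3237, 0.0975]
ee_rot: [0.764, 0.32, 0.517, -0.214]
ft_force: [-6.0, -0.4, 8.4]
grip_width: 0.692
grasp_force: 67.4
```

Emit:
jog_arm(
  increments=[
    [-0.001,0,0.0004,0,0,0,-1],
    [-0.001,0,0.0004,0,0,0,-1],
    [-0.001,0,0.0004,0,0,0,-1],
  ],
)

```text
clock: 11.93
position: [0.548, -0.3237, 0.0974]
ee_rot: [0.764, 0.321, 0.518, -0.214]
ft_force: [-11.8, -1.2, 15.0]
grip_width: 0.699
grasp_force: 68.6
```

```bash
python3 jar.py 7; sed -i 's/>.22)/>.118)/;s/>.115)/>.03)/;s/<.21)/<.115)/' tilt.py; python3 tilt.py
```

```text
t 11.93 q [ 1.601  1.014 -0.929  1.625 -0.506  1.019  0.452] p [ 0.548  -0.3237  0.0974] r [ 0.7639  0.3205  0.5177 -0.214 ] f [-11.8  -1.2  15. ] g 0.699 68.6
top 2117 u 401 466 v 205 261
crop origin 364 167 x4
scene 2044 u 160 232 v 186 234
crop origin 126 141 x4
top 473 normal [-0.004  0.002  1.   ] base [ 0.5572 -0.3152  0.1274] [0.059 0.061] 46.2 mouth [ 0.5576 -0.3154  0.0124]
scene 324 normal [0.003 0.004 1.   ] base [ 0.5541 -0.316   0.1286] [0.066 0.064] 44.4 mouth [ 0.5537 -0.3165  0.0136]
[(-50, 192), (40, 78), (-40, 43), (-30, 28)]
257 [-0.784  0.609  0.118] [ 0.58  -0.334  0.068] rms 0.0028
125 [0.915 0.345 0.209] [ 0.581 -0.303  0.077] rms 0.007
263 [-0.789  0.605  0.109] [ 0.581 -0.332  0.069] rms 0.0027
z range 0.036004290191294475 0.1000931203636689
```

View pics/scene7.png

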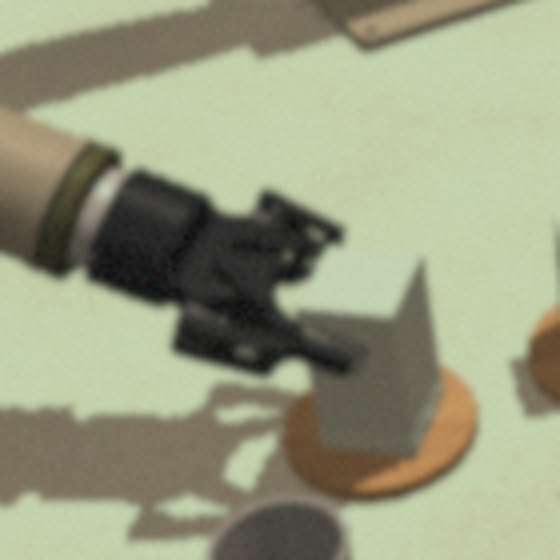

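The rim is flat on the disc: base at z = 0.128, tilt under 0.005 rad, mouth about 2 mm off the peg axis. I'll relax the press, open, and retract.

Emit:
jog_arm(
  increments=[
    [0.002,0,-0.0008,0,0,0,-1],
    [0.002,0,-0.0008,0,0,0,-0.2],
    [0.002,0,-0.0008,0,0,0,0.6],
    [0.002,0,-0.0008,0,0,0,1],
    [0.002,0,-0.0008,0,0,0,1],
  ],
)

```text
clock: 12.45
position: [0.5479, -0.3234, 0.0967]
ee_rot: [0.765, 0.32, 0.516, -0.214]
ft_force: [-0.0, -0.9, 0.5]
grip_width: 1.0
grasp_force: 0.0
```

Emit:
jog_arm(
  increments=[
    [0,0,0,0,0,0,1],
    [0,0,0,0,0,0,1],
    [0,0,0,0,0,0,1],
  ],
)

```text
clock: 12.7
position: [0.5478, -0.3235, 0.0967]
ee_rot: [0.765, 0.32, 0.516, -0.214]
ft_force: [-0.3, 0.0, -0.1]
grip_width: 0.998
grasp_force: 0.0
```

Emit:
jog_arm(
  increments=[
    [0,0,-0.02,0,0,0,1],
    [0,0,-0.045,0,0,0,1],
    [0,0,-0.07,0,0,0,1],
    [0,0,-0.1,0,0,0,1],
    [0,0,-0.12,0,0,0,1],
  ],
)

```text
clock: 13.12
position: [0.4677, -0.4047, 0.1424]
ee_rot: [0.766, 0.32, 0.516, -0.213]
ft_force: [0.7, -0.5, -0.1]
grip_width: 0.998
grasp_force: 0.0
```

Emit:
jog_arm(
  increments=[
    [0.03,0,-0.02,0,0,0,1],
    [0.06,0,-0.03,0,0,0,1],
    [0.06,0,-0.03,0,0,0,1],
    [0.06,0,-0.03,0,0,0,1],
  ],
)

```text
clock: 13.45
position: [0.4659, -0.4062, 0.2104]
ee_rot: [0.765, 0.321, 0.516, -0.212]
ft_force: [0.7, 0.5, -0.1]
grip_width: 0.999
grasp_force: 0.0
```

```bash
python3 jar.py 8 ; python3 tilt.py|head -2; python3 -c "
import numpy as np,cv2
cv2.imwrite('pics/final.png',np.load('pics/scene5.npz')['color'][:,:,::-1])"
```

```text
t 13.45 q [ 1.745  0.872 -0.945  1.515 -0.512  1.302  0.364] p [ 0.4659 -0.4062  0.2104] r [ 0.765   0.3212  0.5163 -0.2122] f [ 0.7  0.5 -0.1] g 0.999 0.0
top 673 u 401 436 v 206 239
crop origin 349 153 x4
scene 703 u 199 232 v 202 228
crop origin 146 145 x4
top 470 normal [0.001 0.003 1.   ] base [ 0.5566 -0.3151  0.1274] [0.059 0.06 ] 45.7 mouth [ 0.5564 -0.3155  0.0124]
scene 322 normal [ 0.006 -0.002  1.   ] base [ 0.5558 -0.3144  0.1286] [0.061 0.062] 44.7 mouth [ 0.5552 -0.3142  0.0136]
```

View pics/final.png

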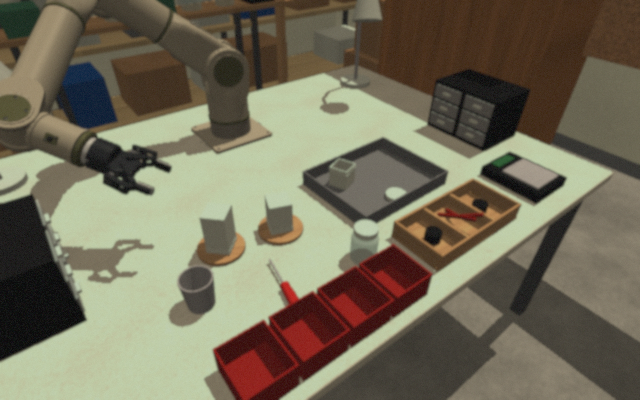

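The tall jar stands upside down on the free stand at (218,232), everything else is in place, and the gripper is clear at (130,165).

```bash
python3 -c "
from workcell import workorder
print(workorder.hand_in())"
```

```text
the job is handed in; nothing more can be done
None
```

The tall jar is upside down over the free peg with its rim flat on the stand and released; nothing else looks moved in the final picture, and I handed the job in at about 13.5 s, though the hand-in returned no verdict.

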